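# Set up the coffee finishing board

### The job

Set up the coffee finishing board for the barista, everything square with the wooden board: stand the espresso cup in the middle of the saucer, the cocoa shaker midway between the saucer and the milk jug, and the honey jar straight in front of the milk jug (towards the robot), their centres about 95 mm apart. Lay the yellow probe thermometer crosswise straight in front of the saucer, parallel to the board's long edge, its middle about 93 mm from the saucer's centre. Keep everything that stands upright from tipping over, and do not disturb the counter bell or the tamper.

Things in the scene. Friction and masses are not known exactly. Their poses are not given: they have to be found in the camera images.
- board: Flat oak board, fixed, 210 (x) x 360 (y) x 12 mm, top at 12 mm. Origin: centre of its underside. y runs along its long edge (to the robot's left, turned at most 0.12 rad), x away from the robot. Saucer and milk jug are fixed on it with the same axes, centres 30 mm behind its middle and 105 mm either side of it (within 4 mm); which one is left changes.
- saucer: White round saucer fixed on the board, 120 mm across at the rim, 14 mm high; flat floor inside 6 mm above its underside and 70 mm across. Origin: centre of its underside (on the board's top); axes parallel to the board's.
- jug: Steel milk jug, 78 mm across and 92 mm high, standing on a cork coaster 86 mm across and 4 mm thick, both fixed on the board; its handle reaches 70 mm from the centre and points to the rear (+x). Origin: centre of the coaster's underside (on the board's top), under the jug's axis; axes parallel to the board's.
- cup_foot (a point): White espresso cup, 58 mm high, loose, 150 g. Point: centre of the round body's underside; z up; the handle points along -y, reaches 50 mm from this point, at 15 to 48 mm height. The body is 64 mm across from 30 mm height to the rim, 48 mm at the foot. Grip from above across x, about 40 mm up. Starts behind the board. Its turn on the saucer does not matter.
- shaker: Steel cocoa shaker, a plain round can 50 mm across and 92 mm high with a domed top, loose, about 170 g. Origin: centre of the underside, z up. Grip it anywhere round the body, for instance 65 mm up.
- honey: Amber honey jar with a dark lid, 69 mm across and 115 mm high, loose, about 480 g; the lid is the top 16 mm and 62 mm across. Origin: centre of the underside, z up. Grip it from above by the lid and shoulder, about 107 mm up. It starts in the row behind the board.
- thermo: Milk probe thermometer, a straight round rod with a yellow body and a metal tip, lying flat: 150 mm long (y), 10 mm thick, loose, 30 g. Origin: middle of its length, on its underside; the metal tip towards -y, the yellow body from y = -27 to 75 mm. Pinch it across x at its middle, fingertips just over the surface. It can roll if let go roughly. Which end points left does not matter.
- bell: Counter bell, brass dome on a black base, 82 mm across and 60 mm high, loose bystander at the left. Origin: centre of the underside.
- tamper: Coffee tamper with a dark wooden knob, 58 mm across and 95 mm high, loose bystander at the back. Origin: centre of the underside.

How it is judged:
At the end, for the whole second after the job is handed in: Upright and at rest: cup on the saucer's floor within 12 mm of centre; shaker midway between saucer and jug within 15 mm; honey 82-110 mm in front of the jug, 15 mm sideways; thermometer on the board 78-107 mm in front of the saucer, 15 mm sideways, along the long edge within 0.2 rad (horizontal distance between cup_foot and saucer below 0.012 m and z of cup_foot in the frame of saucer between 0.002 and 0.01 m and angle between each of cup_foot, shaker, honey's own z axis and vertical below 0.1 rad and y of shaker in the frame of board between -0.015 and 0.015 m and x of shaker in the frame of board between 0.015 and 0.045 m and z of shaker in the frame of board between 0.008 and 0.016 m and y of honey in the frame of jug between -0.015 and 0.015 m and x of honey in the frame of jug between -0.11 and -0.082 m and z of honey in the frame of board between 0.008 and 0.016 m and y of thermo in the frame of saucer between -0.015 and 0.015 m and x of thermo in the frame of saucer between -0.107 and -0.078 m and z of thermo in the frame of board between 0.008 and 0.018 m and angle between the y axis of thermo and the y axis of board, either way round below 0.2 rad and linear speed of each of shaker, honey, thermo below 0.02 m/s); the robot touches nothing.
It fails at once if a bystander (bell or tamper) is shifted by more than 20 mm (distance of any of bell, tamper from where it was at the start of the episode above 0.02 m).
It fails at once if cup, shaker or honey jar tips over (angle between any of cup_foot, shaker, honey's own z axis and vertical above 0.7 rad).
It also fails if it takes over 112 s, if anything falls off the work surface, if the arm or the gripper's body presses on something with over 40 N, if the wrist force passes 120 N, or if a joint passes its speed limit or range.

### The arm

A 6-joint arm with a two-finger parallel gripper is mounted at the origin on a cart in front of the work surface, level with it; the furniture and walls round the work are solid. World frame = base frame: x ahead of the robot, y to its left, z up, the work surface at z = 0. Lengths are in m, angles in rad, forces in N, time in s.
With the tool pointing down it reaches from about 0.275 to 0.775 m from the base axis. Payload 14.6 kg.
Tool frame: the origin (TCP) lies between the finger pads; the fingertips stand 19 mm ahead of it and the grasp point (between the pads) is the TCP; z points along the fingers, y is the line along which they close (so a half turn about z gives the same grasp; the last joint's range is limited). The gripper opens to 85 mm and grips with 20 to 120 N. Pads are 22 mm wide; open, the fingers measure 114 mm over their backs; the gripper's body (76 mm by 85 mm) begins 54 mm behind the grasp point. The pads swing forward as they close: fully open they stand 13 mm farther back than shut.
Start: joints at [-1.347, 0.263, -0.048, 1.259, 0, 1.415], TCP at [0.194, -0.488, 0.218] pointing down, gripper open.
Joint ranges: [-2.65, 2.65], [-0.89, 1.7], [-1.18, 1.37], [-2.13, 2.11], [-1.35, 1.29], [-3.14, 3.14]. Speed limits (rad/s): [1.89, 1.89, 2.57, 2.79, 3.14, 3.14].

### API

Orientations are given as a unit quaternion [w, x, y, z].
In Python, from plant import env, cams, job gives the robot as it stands.
- The arm moves only by the tool apply_moves, never from a script. Its argument "rows" is a list of rows, each a list of 3 entries, a list of its own where there are three numbers: the opening, from -1 (shut) to 1 (fully open), then the shift along the tool's x, y, z normalised to -1 to 1, where 1 is 0.15 m, then the turn about the tool's z normalised to -1 to 1, where 1 is pi rad. In form: [[gripper, [dx, dy, dz], turn], ...]. A call has 1 to 12 rows; each row is the pose to reach, as a shift and turn from the pose commanded when the call began, along the tool's axes at that moment, turning the shorter way round; what a row does not reach only later rows make up. A row lasts 1/8 s, in which the tool goes at most 62.5 mm and 10.7 degrees, less where a joint would pass 70% of its speed; a pose out of reach is approached as far as the arm can. A call with a number of a shift or a turn outside -1 to 1 is refused whole. A call with a gripper value outside its range is refused whole. The fingers move at their own pace and stop on an object; "newtons" is the grip in N (left out, the last holds). Time passes only in rows, so rows that repeat a pose let the fingers close. It gives the time, the measured TCP pose, the force, the opening and the grip force at its end, in the units of the state.
- env.state(): the state, without advancing time (a new reading comes with each control period).
- cams.grab_frame(name): name is "scene" or "top" or "wrist"; returns a dict with "image" (384x512x3 uint8, red, green, blue), "fx", "fy", "cx", "cy" (pixels), "dist_coeffs" ([k1, k2, p1, p2, k3] as OpenCV has them; the pictures are not rectified), "view" (4x4, takes a point from world to camera coordinates); the wrist camera has in their place "hand_eye" (4x4, takes a point from camera to tool coordinates, whose origin is the TCP and whose axes are the flange's). Camera axes: x right, y down, z forward; pixel columns grow to the right and rows downward; lengths in m; the calibration is good to about 2 mm. A picture is of the moment at which its call begins: read the wrist's pose just before it. There is no depth.
- job.finish_job(): hands the job in; it is judged then, once.
The state is a dict: "time": time; "joint_positions": joint angles; "qd": joint speeds; "effort": joint torques, N m; "ee_pos": TCP position; "tool_rot": TCP orientation; "wrist_force": force on the tool from outside, world axes, zero at the start; "ft_torque": the same for the moment, N m; "grip_width": opening from 0.0 (shut) to 1.0 (fully open); "grip_force": force on a finger pad.
Only numpy, scipy, OpenCV 4.12 (cv2) and the standard library are available. Lean on these libraries where they do the work, as an engineer would, in place of code of your own. Each camera call takes 0.05 s, during which the arm holds its last target. There are 200 camera calls.

## Working session

There is one attempt and no reset: what is moved stays moved. The work goes in short steps, Python scripts to look and compute and a tool call to move; the robot and the scene stay as the last step left them, time stands still between calls to the robot, and variables do not carry over. Pictures are saved under pics/ and viewed, at most 14 in all, crops included, and the job is handed in when it is done.

Besides the shell and the picture viewer there is one more tool, called after "Call:" by a JSON object that holds its "op" and its "data". apply_moves: Moves the arm, as the interface text tells. Its arguments: {"type":"object","properties":{"rows":{"type":"array","items":{"type":"array"}},"newtons":{"type":"number"}},"required":["rows"]}

```bash
mkdir -p pics; ls; python3 - <<'E'
from plant import env,cams,job
import cv2,pickle
s=env.state(); print(s)
F={}
for n in("scene","top"):
    f=cams.grab_frame(n);F[n]=f
    cv2.imwrite(f"pics/{n}0.png",cv2.resize(f["image"][:,:,::-1],(800,600)))
    print(n,f["fx"],f["cx"],f["cy"],f["dist_coeffs"]);print(f["view"])
pickle.dump(F,open("f0.pkl","wb"))
E
```

```text
pics
{'time': 0.0, 'joint_positions': array([-1.34729764e+00,  2.63542277e-01, -4.89254229e-02,  1.25940187e+00,
       -3.61099630e-05,  1.41547302e+00]), 'qd': array([-0.0001256 ,  0.00092352, -0.0010998 , -0.00089346, -0.00065665,
        0.00013435]), 'effort': array([-4.07412750e-03, -6.37629247e+01,  3.84568441e+01,  1.37139566e-02,
       -3.32750315e-04, -2.81871661e-05]), 'ee_pos': array([ 0.19406849, -0.48750729,  0.2173193 ]), 'tool_rot': array([-5.35692630e-04,  9.82115160e-01,  1.88280442e-01, -3.63330760e-05]), 'wrist_force': array([-0.27207381, -0.27842859,  0.30393205]), 'ft_torque': array([ 0.0236579 , -0.01132949,  0.03950566]), 'grip_force': 0.0, 'grip_width': 1.002310303434053}
scene 374.43787190776385 256.83698424881237 189.3517078129057 [-0.04978933  0.          0.          0.          0.        ]
[[-0.75331451 -0.65765473 -0.00274053  0.52545232]
 [-0.47983129  0.55246581 -0.68157425  0.23055411]
 [ 0.44975458 -0.51212478 -0.73174383  0.91085824]
 [ 0.          0.          0.          1.        ]]
top 360.46880687777985 252.90821925532103 191.70739361013418 [-0.09065012  0.          0.          0.          0.        ]
[[-0.0106727  -0.99956     0.02767507  0.11875507]
 [-0.99335215  0.00742584 -0.1148754   0.57555401]
 [ 0.11461934 -0.02871713 -0.99299433  0.98455882]
 [ 0.          0.          0.          1.        ]]
```

View pics/top0.png

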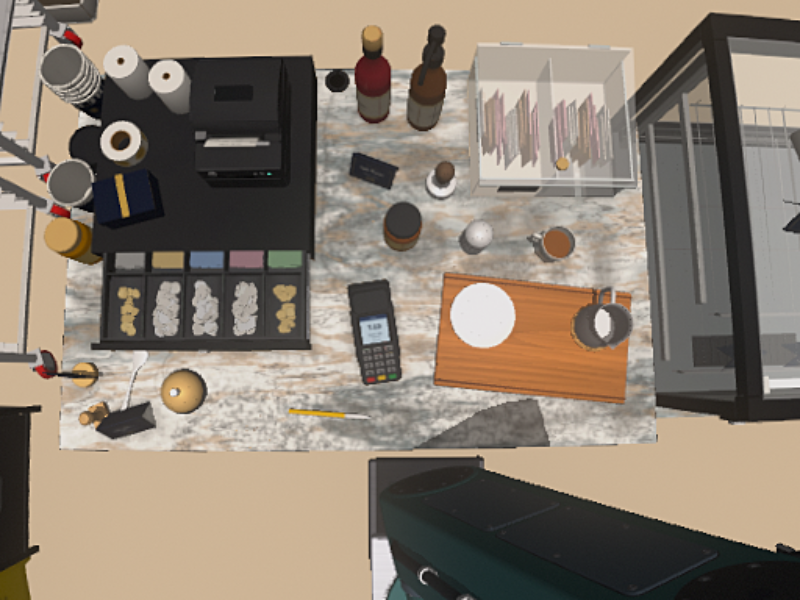

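View pics/scene0.png

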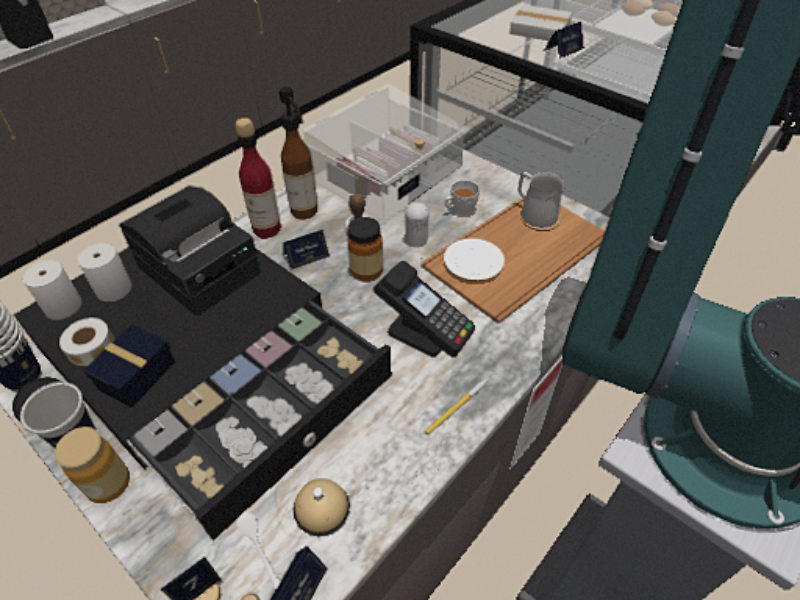

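The top view shows the saucer left on the board (483,315), the jug right (603,325), the honey jar (403,225), the shaker (479,236), the cup (556,243, handle left), the tamper (441,180), the bell (183,391) and the thermometer from (288,411) to (370,417).

```bash
python3 - <<'E'
import cv2,pickle
F=pickle.load(open("f0.pkl","rb"))
im=F["top"]["image"][:,:,::-1]
cv2.imwrite("pics/topc.png",cv2.resize(im[125:275,220:415],None,fx=4,fy=4,interpolation=cv2.INTER_CUBIC))
im=F["scene"]["image"][:,:,::-1]
cv2.imwrite("pics/scenec.png",cv2.resize(im[95:285,210:390],None,fx=3,fy=3,interpolation=cv2.INTER_CUBIC))
E
```

```text
(no output)
```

View pics/topc.png

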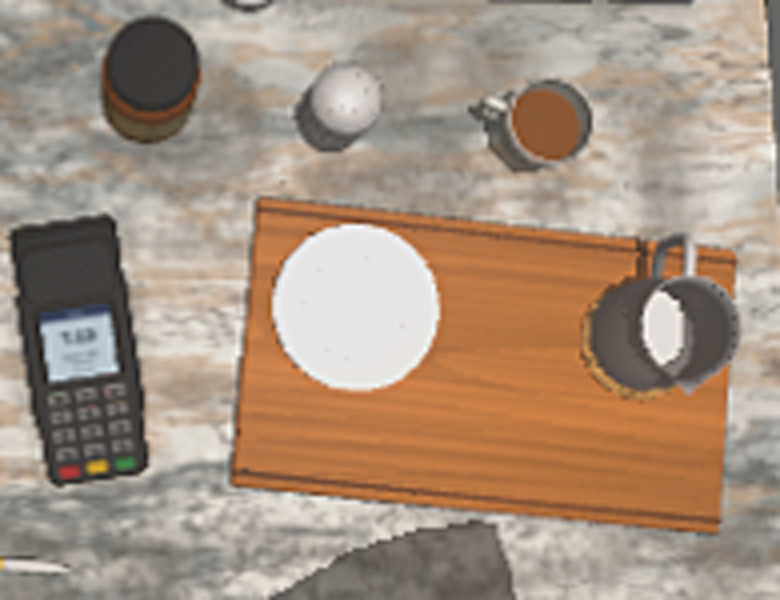

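View pics/scenec.png

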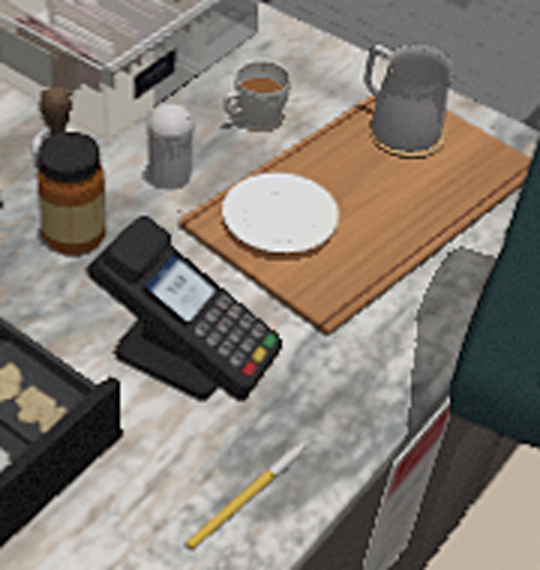

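```bash
cat > h.py <<'E'
import numpy as np,cv2,pickle
def px2w(f,uv,z,view=None):
    K=np.array([[f["fx"],0,f["cx"]],[0,f["fy"],f["cy"]],[0,0,1]])
    n=cv2.undistortPoints(np.array([[uv]],float),K,np.array(f["dist_coeffs"],float))[0,0]
    V=f["view"] if view is None else view
    R=V[:3,:3];c=-R.T@V[:3,3]; d=R.T@np.array([*n,1])
    return c+d*(z-c[2])/d[2]
def up(u,v,x0,y0,s): return [x0+(u+.5)/s-.5,y0+(v+.5)/s-.5]
E
python3 - <<'E'
from h import *
np.set_printoptions(precision=4,suppress=True)
F=pickle.load(open("f0.pkl","rb"))
T=lambda u,v,z:px2w(F["top"],up(u,v,220,125,4),z)
S=lambda u,v,z:px2w(F["scene"],up(u,v,210,95,3),z)
c=[T(259,198,.012),T(736,248,.012),T(718,534,.012),T(232,487,.012)]
for p in c:print(p)
print("centre",np.mean(c,0)); 
for a,b in((0,1),(3,2),(1,2),(0,3)):
    d=c[b]-c[a];print(np.linalg.norm(d),np.arctan2(d[0],-d[1]) if a in(0,3) and b!=3 else np.arctan2(d[1],d[0]))
print("saucer",T(356,307,.026),S(281,213,.026))
print("jug rim",T(694,325,.108),S(413,62,.108),"coaster",S(408,138,.014))
print("honey",T(153,63,.115),S(69,153,.115))
print("shaker",T(346,97,.08),S(171,132,.08))
print("cup",T(546,122,.058),S(263,84,.058),"handle",T(475,108,.035),S(230,104,.035))
for uv in((288,411),(370,417)):print("thermo",px2w(F["top"],up(*uv,0,0,1.5625),.005))
for uv in((190,545),(308,445)):print("thermoS",S(*uv,.005))
print("bell",px2w(F["top"],up(183,391,0,0,1.5625),.03),"tamper",px2w(F["top"],up(441,182,0,0,1.5625),.03))
E
```

```text
[0.6295 0.0211 0.012 ]
[ 0.5907 -0.3337  0.012 ]
[ 0.3819 -0.3089  0.012 ]
[0.4223 0.0445 0.012 ]
centre [ 0.5061 -0.1442  0.012 ]
0.3569325249594877 -0.10897790755176473
0.35572674339779525 -0.1136939314010991
0.2102250378076376 3.0236329225058616
0.20854005210560184 3.0293614496025705
saucer [ 0.5484 -0.0449  0.026 ] [ 0.5451 -0.0447  0.026 ]
jug rim [ 0.5271 -0.2569  0.108 ] [ 0.5317 -0.2541  0.108 ] coaster [ 0.5166 -0.2492  0.014 ]
honey [0.703  0.1014 0.115 ] [0.7007 0.1029 0.115 ]
shaker [ 0.6881 -0.0323  0.08  ] [ 0.6735 -0.0194  0.08  ]
cup [ 0.6754 -0.1785  0.058 ] [ 0.667  -0.1724  0.058 ] handle [ 0.6907 -0.1341  0.035 ] [ 0.6899 -0.1437  0.035 ]
thermo [0.3782 0.3098 0.005 ]
thermo [0.3662 0.1612 0.005 ]
thermoS [0.378  0.3054 0.005 ]
thermoS [0.3626 0.1605 0.005 ]
bell [0.416  0.4941 0.03  ] tamper [0.7973 0.0262 0.03  ]
```

Call:
{"op": "apply_moves", "data": {"rows": [[1,[0.977,-0.83,-0.27],-0.379],[1,[0.977,-0.83,-0.27],-0.379],[1,[0.977,-0.83,-0.27],-0.379],[1,[0.977,-0.83,-0.27],-0.379],[1,[0.977,-0.83,-0.27],-0.379],[1,[0.977,-0.83,-0.27],-0.379],[1,[0.977,-0.83,-0.27],-0.379],[1,[0.977,-0.83,-0.27],-0.379]], "newtons": 40}}

```text
time: 1.1
ee_pos: [0.2842, -0.3178, 0.2581]
tool_rot: [-0.0, 0.708, 0.706, 0.0]
wrist_force: [0.5, 0.0, 0.0]
grip_width: 1.003
grip_force: 0.0
```

Call:
{"op": "apply_moves", "data": {"rows": [[1,[0.667,1,-0.15],0],[1,[0.667,1,-0.15],0],[1,[0.667,1,-0.15],0],[1,[0.667,1,-0.15],0]]}}

```text
time: 1.6
ee_pos: [0.4367, -0.2161, 0.2806]
tool_rot: [-0.0, 0.707, 0.708, 0.0]
wrist_force: [-0.1, 0.4, -1.3]
grip_width: 1.0
grip_force: 0.0
```

Call:
{"op": "apply_moves", "data": {"rows": [[1,[0.667,1,-0.15],0],[1,[0.667,1,-0.15],0],[1,[0.667,1,-0.15],0],[1,[0.667,1,-0.15],0],[1,[0.667,1,-0.15],0]]}}

```text
time: 2.22
ee_pos: [0.5839, -0.119, 0.3029]
tool_rot: [-0.0, 0.708, 0.706, -0.0]
wrist_force: [-0.6, 0.2, -0.3]
grip_width: 1.001
grip_force: 0.0
```

```bash
cat >> h.py <<'E'
from scipy.spatial.transform import Rotation as Ro
def wrist(name):
    from plant import env,cams
    s=env.state();f=cams.grab_frame("wrist")
    M=np.eye(4);M[:3,:3]=Ro.from_quat(s["tool_rot"],scalar_first=True).as_matrix();M[:3,3]=s["ee_pos"]
    f["view"]=np.linalg.inv(M@f["hand_eye"])
    cv2.imwrite(f"pics/{name}.png",cv2.resize(f["image"][:,:,::-1],(768,576)))
    pickle.dump(f,open(name+".pkl","wb"));return f,s
E
python3 - <<'E'
from h import *
f,s=wrist("w1");print(s["ee_pos"],s["tool_rot"],s["joint_positions"]);print(f["hand_eye"])
E
```

```text
[ 0.58385453 -0.11898641  0.30290855] [-3.23311236e-04  7.08011110e-01  7.06201137e-01 -3.42565215e-04] [-3.37571111e-01  3.88111116e-01  3.68275035e-01  1.55184020e+00
 -3.36451218e-04  1.23578505e+00]
[[ 3.42480567e-04 -9.65360718e-01 -2.60918697e-01  6.63883171e-02]
 [ 9.99999886e-01  2.44049516e-04  4.09647576e-04 -7.13045831e-04]
 [-3.31780597e-04 -2.60918808e-01  9.65360692e-01 -1.56551752e-01]
 [ 0.00000000e+00  0.00000000e+00  0.00000000e+00  1.00000000e+00]]
```

View pics/w1.png

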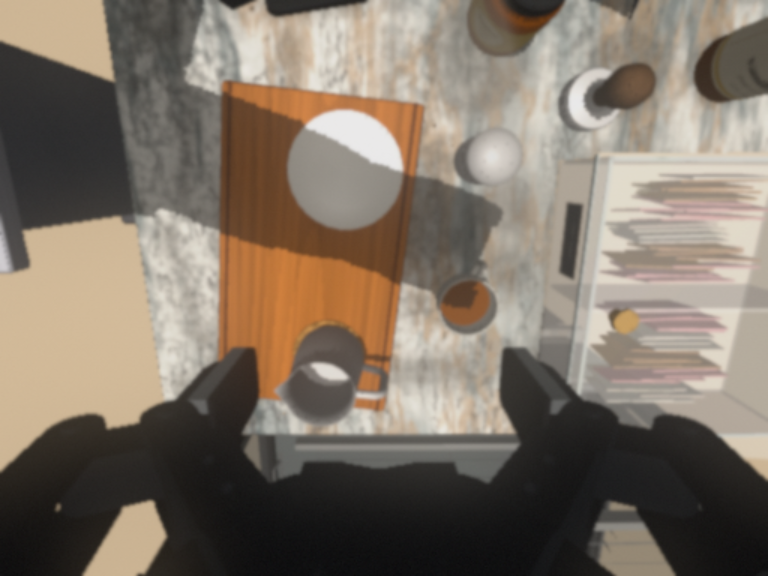

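The wrist view shows the saucer (345,170), the cup rim (467,304, handle up towards (480,268)), the shaker dome (492,156), the jug rim (325,391) and its coaster (333,358).

```bash
python3 - <<'E'
from h import *
np.set_printoptions(precision=4,suppress=True)
f=pickle.load(open("w1.pkl","rb"))
W=lambda u,v,z:px2w(f,up(u,v,0,0,1.5),z)
print("saucer",W(345,170,.026));print("cup",W(467.5,304,.058),"handle",W(480,268,.035))
for z in(.07,.08,.092):print("shaker",W(493,156,z))
print("shaker base-left",W(456,165,0))
print("jug",W(325,391,.108))
for p in((222,81),(423,105),(382,410)):print("corner",W(*p,.012))
# silhouettes: project circles of a can for candidate shaker poses
def proj(F,P):
    K=np.array([[F["fx"],0,F["cx"]],[0,F["fy"],F["cy"]],[0,0,1]]);V=F["view"]
    return cv2.projectPoints(P,cv2.Rodrigues(V[:3,:3])[0],V[:3,3],K,np.array(F["dist_coeffs"],float))[0][:,0]
t=np.linspace(0,2*np.pi,60)
for c in((.683,-.026),(.688,-.030),(.678,-.022)):
    o=[]
    for r,z in((.025,0),(.025,.078),(.012,.092)):
        o.append(np.c_[c[0]+r*np.cos(t),c[1]+r*np.sin(t),0*t+z])
    q=(proj(f,np.vstack(o))+.5)*1.5-.5
    T=pickle.load(open("f0.pkl","rb"))["top"];q2=(proj(T,np.vstack(o))-[220,125]+.5)*4-.5
    print(c,"wrist",q.min(0),q.max(0),"top",q2.min(0),q2.max(0))
E
```

```text
saucer [ 0.5485 -0.0451  0.026 ]
cup [ 0.6757 -0.1803  0.058 ] handle [ 0.6922 -0.147   0.035 ]
shaker [ 0.6887 -0.0336  0.07  ]
shaker [ 0.686  -0.0341  0.08  ]
shaker [ 0.6827 -0.0347  0.092 ]
shaker base-left [ 0.6678 -0.0396  0.    ]
jug [ 0.5307 -0.2528  0.108 ]
corner [0.4244 0.0428 0.012 ]
corner [0.6289 0.0193 0.012 ]
corner [ 0.5868 -0.3342  0.012 ]
(0.683, -0.026) wrist [447.5647 116.8811] [517.5715 175.8056] top [285.4508  69.4583] [372.7602 162.1162]
(0.688, -0.03) wrist [452.0096 121.7236] [522.7421 180.008 ] top [290.6666  62.3899] [378.2774 155.4279]
(0.678, -0.022) wrist [443.0985 112.0121] [512.3697 172.0369] top [280.2258  76.5412] [367.2311 168.8158]
```

Call:
{"op": "apply_moves", "data": {"rows": [[1,[-0.407,0.613,0],0.111],[1,[-0.407,0.613,0.3],0.111],[1,[-0.407,0.613,0.8],0.111],[1,[-0.407,0.613,0.9],0.111],[1,[-0.407,0.613,0.9],0.111],[1,[-0.407,0.613,0.9],0.111]]}}

```text
time: 3.02
ee_pos: [0.6764, -0.1803, 0.1705]
tool_rot: [0.001, 0.82, 0.573, 0.001]
wrist_force: [-0.5, 0.1, 0.6]
grip_width: 1.001
grip_force: 0.0
```

```bash
python3 - <<'E'
from h import *
f,s=wrist("w2");print(s["ee_pos"],s["tool_rot"],s["wrist_force"])
E
```

```text
[ 0.67641261 -0.1802984   0.17049021] [1.00449599e-03 8.19760161e-01 5.72705737e-01 6.38664918e-04] [-0.50326316  0.09152902  0.58646044]
```

View pics/w2.png

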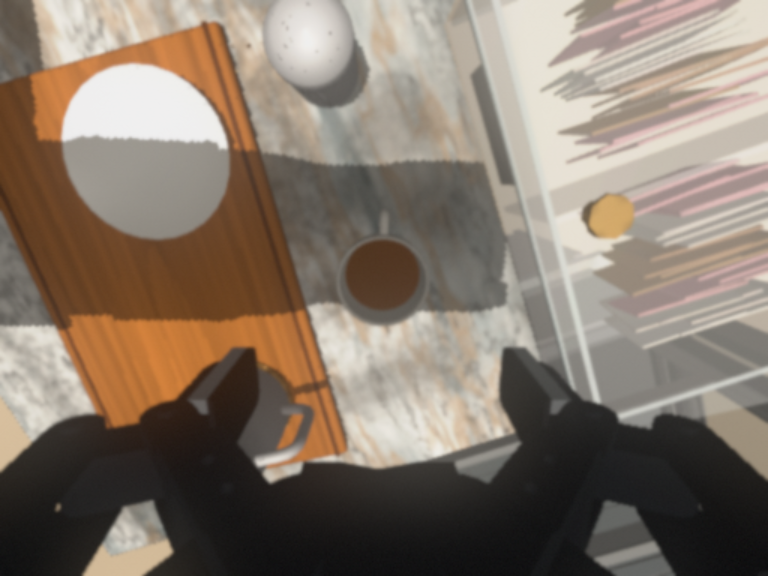

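The cup rim is centred at (382,281) with its handle straight up in the image, so the grasp line is square to the handle.

```bash
python3 - <<'E'
from h import *
f=pickle.load(open("w2.pkl","rb"))
W=lambda u,v,z:px2w(f,up(u,v,0,0,1.5),z)
print(W(382.5,281,.058),W(146,151,.026),W(310,38,.08))
E
```

```text
[ 0.67755642 -0.18363283  0.058     ] [ 0.54974497 -0.04375534  0.026     ] [ 0.68882709 -0.03583608  0.08      ]
```

Call:
{"op": "apply_moves", "data": {"rows": [[1,[-0.01,0,0.4],0],[1,[-0.01,0,0.7],0],[1,[-0.01,0,0.87],0],[1,[-0.01,0,0.87],0],[-1,[-0.01,0,0.87],0],[-1,[-0.01,0,0.87],0],[-1,[-0.01,0,0.87],0],[-1,[-0.01,0,0.87],0],[-1,[-0.01,0,0.87],0],[-1,[-0.01,0,0.87],0]], "newtons": 30}}

```text
time: 4.32
ee_pos: [0.676, -0.1809, 0.0379]
tool_rot: [0.0, 0.819, 0.573, 0.0]
wrist_force: [-0.5, 0.4, -0.2]
grip_width: 0.0
grip_force: 0.0
```

```bash
python3 - <<'E'
from h import *
from plant import env,cams
f,s=wrist("w3");print(s)
g=cams.grab_frame("scene")["image"][:,:,::-1]
a=cv2.resize(f["image"][:,:,::-1],(400,300));b=cv2.resize(g[60:210,220:420],(400,300))
cv2.imwrite("pics/c3.png",np.hstack([a,b]))
E
```

```text
{'time': 4.325, 'joint_positions': array([-3.77727808e-01,  6.49673637e-01,  1.10053238e-01,  1.03093554e+00,
        3.21340463e-05,  1.54314252e+00]), 'qd': array([-0.00051606,  0.00307207, -0.00245911, -0.00149569,  0.00232022,
       -0.00099388]), 'effort': array([ 2.13316100e-02, -9.51249790e+01,  3.60748816e+01,  7.78577436e-03,
        1.72582963e-04, -5.32938046e-06]), 'ee_pos': array([ 0.67603802, -0.18087   ,  0.0378776 ]), 'tool_rot': array([9.15180030e-05, 8.19441059e-01, 5.73163447e-01, 7.95569643e-05]), 'wrist_force': array([-0.53470416,  0.38703021, -0.24114318]), 'ft_torque': array([-0.00136324,  0.03474421, -0.02121004]), 'grip_force': 0.0, 'grip_width': 6.38025999944912e-05}
```

View pics/c3.png

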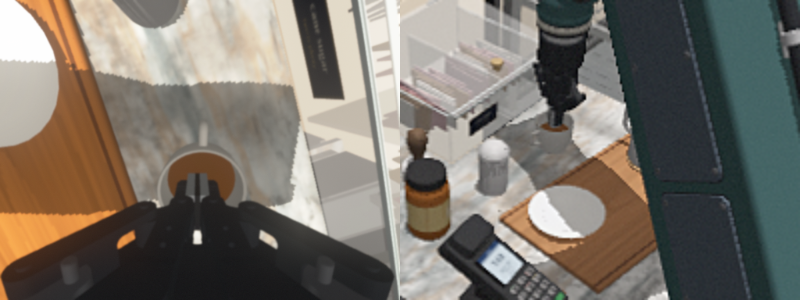

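```bash
cat >> h.py <<'E'
def proj(F,P):
    K=np.array([[F["fx"],0,F["cx"]],[0,F["fy"],F["cy"]],[0,0,1]]);V=F["view"]
    return cv2.projectPoints(np.array(P,float),cv2.Rodrigues(V[:3,:3])[0],V[:3,3],K,np.array(F["dist_coeffs"],float))[0][:,0]
E
python3 - <<'E'
from h import *
f=pickle.load(open("w3.pkl","rb"))
k=lambda P:(proj(f,P)+.5)*1.5-.5
print(k([[.6775,-.183,.058],[.676,-.181,.038],[.676,-.181,.019],[.676,-.181,.058]]))
im=cv2.resize(f["image"][:,:,::-1],(768,576),interpolation=cv2.INTER_CUBIC)
cv2.imwrite("pics/w3c.png",cv2.resize(im[200:480,250:550],None,fx=2,fy=2))
E
```

```text
[[386.41245495 366.5569617 ]
 [380.48437731 341.89362569]
 [380.27315147 325.73663464]
 [380.76268496 363.1875993 ]]
```

View pics/w3c.png

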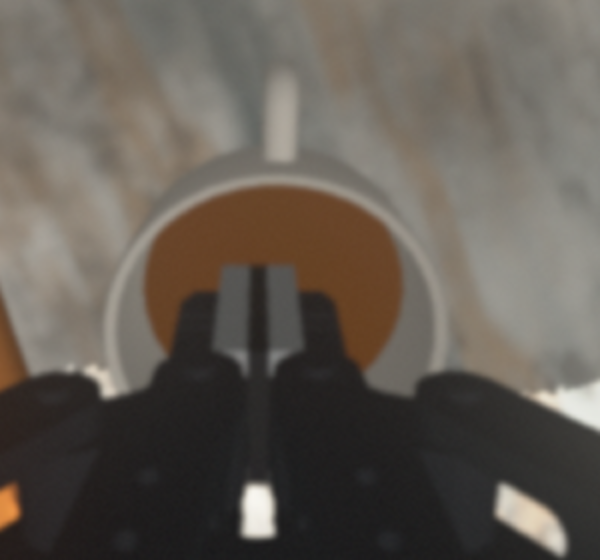

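```bash
python3 - <<'E'
from h import *
f=pickle.load(open("w3.pkl","rb"));g=pickle.load(open("w2.pkl","rb"))
t=np.linspace(0,2*np.pi,90)
for F in(f,g):
  for r,z in((.032,.058),(.032,.04),(.024,.0)):
    q=(proj(F,np.c_[.677+r*np.cos(t),-.183+r*np.sin(t),0*t+z])+.5)*1.5-.5
    print(r,z,q.min(0),q.max(0))
print(f["fx"])
E
```

```text
0.032 0.058 [298.68968023 283.44752734] [471.59544457 441.45388849]
0.032 0.04 [306.98258829 271.81747891] [461.87506577 415.3533442 ]
0.024 0.0 [336.135291   269.30759587] [430.41333802 358.60589373]
0.032 0.058 [334.89499688 233.98001514] [427.90499305 324.18329119]
0.032 0.04 [337.40446673 230.55067366] [424.9337662  315.77406645]
0.024 0.0 [351.72992925 234.14810192] [409.77163726 291.06211968]
268.9574167715669
```

```bash
python3 - <<'E'
from h import *
from plant import env,cams
f=cams.grab_frame("scene")
P=[[.676,-.181,z] for z in(.02,.04,.06,.08)]
q=proj(f,P);print((q-[250,80]+.5)*8-.5)
cv2.imwrite("pics/s4.png",cv2.resize(f["image"][80:150,250:340,::-1],None,fx=8,fy=8,interpolation=cv2.INTER_CUBIC))
E
```

```text
[[370.83686398 398.59637884]
 [374.21841308 361.33348906]
 [377.67151417 323.23356213]
 [381.19826093 284.27005803]]
```

View pics/s4.png

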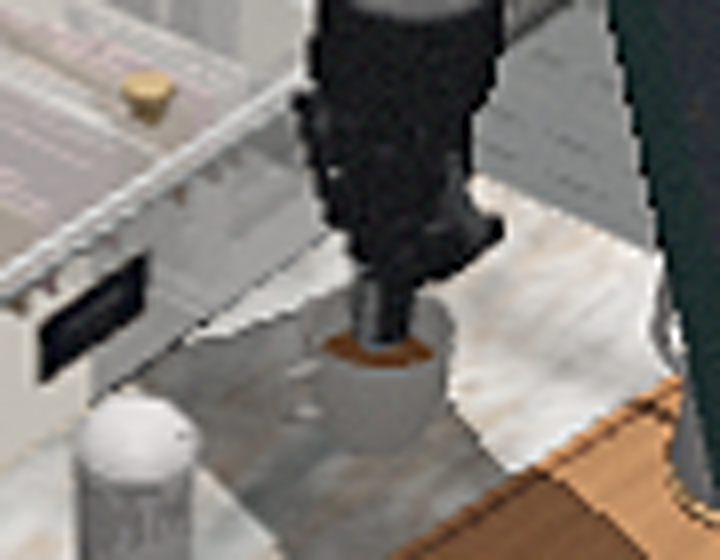

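The scene view shows the fingers shut inside the cup, cut off by the coffee surface near (385,348), and the cup is still standing where it was. I'll lift straight out, then regrasp gently.

Call:
{"op": "apply_moves", "data": {"rows": [[-1,[0,0,-0.2],0],[-1,[0,0,-0.5],0],[-1,[0,0,-0.6],0],[1,[0,0,-0.6],0],[1,[0,0,-0.6],0],[1,[0,0,-0.6],0],[1,[0,0,-0.6],0],[1,[0,0,-0.6],0],[1,[0,0,-0.6],0]], "newtons": 20}}

```text
time: 5.6
ee_pos: [0.6759, -0.1808, 0.1277]
tool_rot: [-0.0, 0.819, 0.573, -0.0]
wrist_force: [-1.0, 0.1, 0.6]
grip_width: 0.997
grip_force: 0.0
```

```bash
python3 - <<'E'
from h import *
f,s=wrist("w5");print(s["ee_pos"],s["tool_rot"],s["wrist_force"],s["grip_width"],s["grip_force"])
g=pickle.load(open("w3.pkl","rb"))
for F,n in((f,"x5"),):
    cv2.imwrite("pics/x5.png",cv2.resize(f["image"][100:330,150:370,::-1],None,fx=2.5,fy=2.5,interpolation=cv2.INTER_CUBIC))
E
```

```text
[ 0.67589227 -0.18081149  0.12769421] [-2.00531629e-05  8.19433500e-01  5.73174265e-01 -1.43488457e-05] [-0.99402     0.11571521  0.62631783] 0.9967029490263136 0.0
```

View pics/x5.png

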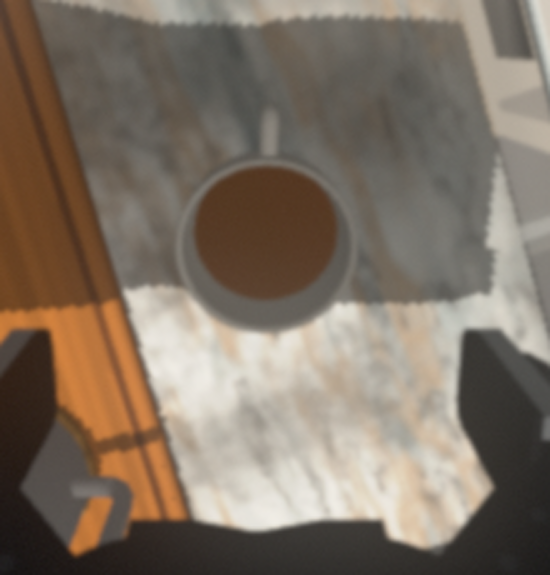

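The cup stands undisturbed at (266,244) with the pads either side of it. Next I lower again and close gently in stages.

Call:
{"op": "apply_moves", "data": {"rows": [[1,[-0.01,0,0.3],0],[1,[-0.01,0,0.58],0],[1,[-0.01,0,0.58],0],[1,[-0.01,0,0.58],0],[0.6,[-0.01,0,0.58],0],[0.5,[-0.01,0,0.58],0],[0.4,[-0.01,0,0.58],0],[0.4,[-0.01,0,0.58],0],[0.4,[-0.01,0,0.58],0]], "newtons": 20}}

```text
time: 6.78
ee_pos: [0.6754, -0.1822, 0.0408]
tool_rot: [0.0, 0.819, 0.573, 0.0]
wrist_force: [0.9, 0.5, 0.0]
grip_width: 0.7
grip_force: 0.0
```

Call:
{"op": "apply_moves", "data": {"rows": [[0.3,[0,0,0],0],[0.25,[0,0,0],0],[0.2,[0,0,0],0],[0.2,[0,0,0],0]]}}

```text
time: 7.28
ee_pos: [0.6754, -0.1822, 0.0408]
tool_rot: [-0.0, 0.819, 0.573, -0.0]
wrist_force: [-0.2, 0.1, 0.2]
grip_width: 0.603
grip_force: 0.1
```

```bash
python3 - <<'E'
from h import *
f,s=wrist("w6");print(s["grip_width"],s["grip_force"])
cv2.imwrite("pics/x6.png",cv2.resize(f["image"][150:384,130:390,::-1],None,fx=2.5,fy=2.5,interpolation=cv2.INTER_CUBIC))
E
```

```text
0.6025688735333756 0.05811852120586991
```

View pics/x6.png

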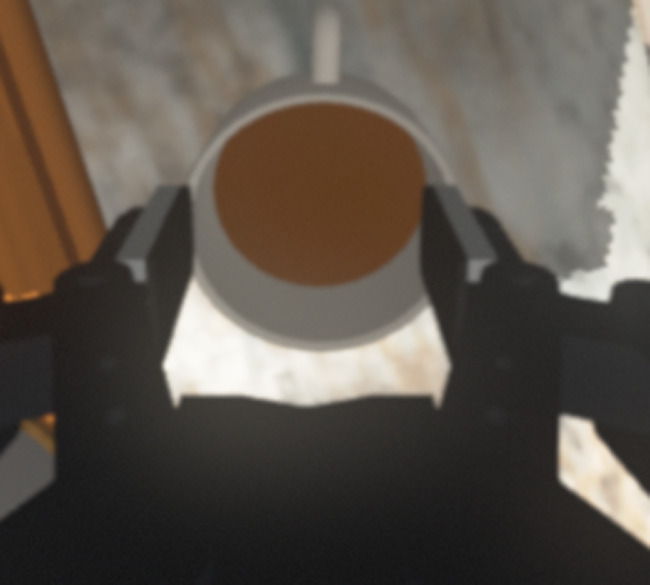

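The pads sit just against both sides of the cup body, with light contact. I'll squeeze a little further.

Call:
{"op": "apply_moves", "data": {"rows": [[0.15,[0,0,0],0],[0.1,[0,0,0],0],[0.1,[0,0,0],0]]}}

```text
time: 7.7
ee_pos: [0.6747, -0.182, 0.0412]
tool_rot: [-0.0, 0.819, 0.573, -0.0]
wrist_force: [-5.7, 1.7, 9.4]
grip_width: 0.549
grip_force: 4.5
```

Call:
{"op": "apply_moves", "data": {"rows": [[1,[0,0,-0.05],0],[1,[0,0,-0.05],0],[1,[0,0,-0.05],0],[1,[0,0,0],0],[1,[0,0,0.1],0],[1,[0,0,0.1],0]]}}

```text
time: 8.45
ee_pos: [0.6743, -0.1818, 0.0238]
tool_rot: [-0.001, 0.819, 0.573, -0.001]
wrist_force: [0.6, -1.0, 0.1]
grip_width: 1.004
grip_force: 0.0
```

```bash
python3 - <<'E'
from h import *
f,s=wrist("w7");print(s["ee_pos"],s["grip_width"],s["wrist_force"])
k=lambda P:(proj(dict(f,view=np.linalg.inv(f["hand_eye"])),P)-[130,150]+.5)*2.5-.5
for x in(0,.011):
  for z in(-.02,-.01,0,.006): print(x,z,k([[x,-.0425,z],[x,.0425,z]]).ravel())
cv2.imwrite("pics/x7.png",cv2.resize(f["image"][150:384,130:390,::-1],None,fx=2.5,fy=2.5,interpolation=cv2.INTER_CUBIC))
E
```

```text
[ 0.67433942 -0.18181553  0.02381995] 1.0035544318248901 [ 0.59305679 -1.00187946  0.06089432]
0 -0.02 [118.43985067 229.69313437 501.24250525 229.72873995]
0 -0.01 [129.80762779 210.96012011 489.42101885 211.00065786]
0 0 [139.88056931 194.36529299 478.94542266 194.40928604]
0 0.006 [145.39154121 185.28790847 473.21391356 185.33343789]
0.011 -0.02 [114.72202304 183.43357303 505.1314431  183.48727395]
0.011 -0.01 [126.53916476 167.20354269 492.84152065 167.26007405]
0.011 0 [136.98493695 152.860678   481.97715118 152.91889993]
0.011 0.006 [142.68988307 145.02879593 476.04332517 145.08762878]
```

View pics/x7.png

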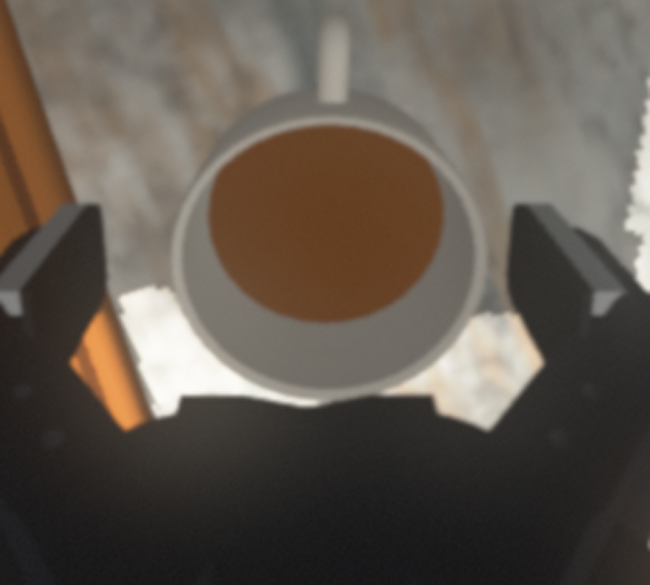

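The rim spans x 172–487 while the pads centre on 307, and the open pad tips appear 32 mm behind the reported TCP, level with the rim. So the reported point lies 19 mm beyond the shut fingertips, and I must command about 38 mm lower. I'll shift 4 mm and lower.

Call:
{"op": "apply_moves", "data": {"rows": [[1,[0,0.028,0],0],[1,[0,0.028,0.07],0],[1,[0,0.028,0.14],0],[1,[0,0.028,0.14],0],[0.4,[0,0.028,0.14],0],[0.2,[0,0.028,0.14],0],[0,[0,0.028,0.14],0],[-0.2,[0,0.028,0.14],0],[-0.4,[0,0.028,0.14],0],[-0.4,[0,0.028,0.14],0]], "newtons": 25}}

```text
time: 9.75
ee_pos: [0.6795, -0.1837, 0.0052]
tool_rot: [0.0, 0.819, 0.573, 0.0]
wrist_force: [-2.3, 0.6, 5.6]
grip_width: 0.736
grip_force: 27.6
```

Call:
{"op": "apply_moves", "data": {"rows": [[-0.4,[0,0,-0.15],0],[-0.4,[0,0,-0.4],0],[-0.4,[0.1,-0.2,-0.5],0],[-0.4,[0.25,-0.45,-0.5],0],[-0.4,[0.4,-0.7,-0.5],0],[-0.4,[0.55,-0.9,-0.5],0],[-0.4,[0.571,-1,-0.5],0],[-0.4,[0.571,-1,-0.5],0]]}}

```text
time: 10.75
ee_pos: [0.5674, -0.0516, 0.0799]
tool_rot: [0.0, 0.819, 0.573, -0.0]
wrist_force: [0.3, -0.3, -2.1]
grip_width: 0.737
grip_force: 28.5
```

```bash
python3 - <<'E'
from h import *
f,s=wrist("w8");p=s["ee_pos"];print(p,s["grip_width"],s["grip_force"])
cv2.imwrite("pics/x8.png",cv2.resize(f["image"][100:384,100:440,::-1],None,fx=2,fy=2,interpolation=cv2.INTER_CUBIC))
a=2*np.arctan2(s["tool_rot"][2],s["tool_rot"][1]);d=np.array([.5485,-.0447])-p[:2]
print(a,np.array([[np.cos(a),np.sin(a)],[np.sin(a),-np.cos(a)]])@d/.15)
E
```

```text
[ 0.56737705 -0.05156203  0.07989729] 0.7372794431878307 28.5496029490605
1.2213280314476669 [-1.08125509e-04 -1.33903831e-01]
```

View pics/x8.png

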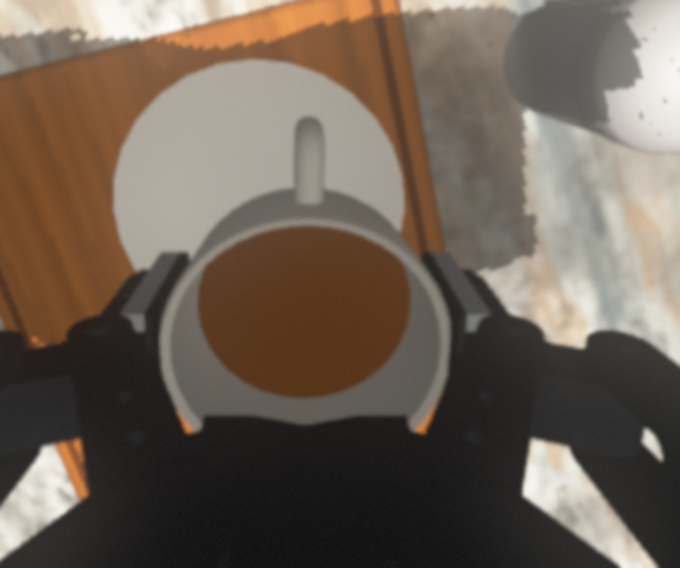

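The cup is held upright, rim spanning x 160–450 with its top at y 218. I'll check its offset in the hand.

```bash
python3 - <<'E'
from h import *
f=pickle.load(open("w8.pkl","rb"))
t=np.linspace(0,2*np.pi,180);V=dict(f,view=np.linalg.inv(f["hand_eye"]))
for ox in(-.006,-.003,0,.003):
    q=(proj(V,np.c_[ox+.032*np.cos(t),.032*np.sin(t),0*t-.053])-[100,100]+.5)*2-.5
    print(ox,q.min(0),q.max(0))
E
```

```text
-0.006 [163.65550668 239.0953808 ] [453.4557912  491.63658316]
-0.003 [162.69199479 225.29938565] [454.47708097 481.36732918]
0 [161.71718823 211.30274958] [455.51035412 470.96082627]
0.003 [160.73093202 197.1018479 ] [456.55577537 460.41465026]
```

Call:
{"op": "apply_moves", "data": {"rows": [[-0.4,[0.01,-0.134,0],0],[-0.4,[0.01,-0.134,0.15],0],[-0.4,[0.01,-0.134,0.3],0],[-0.4,[0.01,-0.134,0.35],0],[-0.4,[0.01,-0.134,0.375],0],[-0.4,[0.01,-0.134,0.375],0],[-0.4,[0.01,-0.134,0.375],0]]}}

```text
time: 11.68
ee_pos: [0.5498, -0.0436, 0.0241]
tool_rot: [0.0, 0.819, 0.573, 0.0]
wrist_force: [-0.9, -0.4, -2.1]
grip_width: 0.737
grip_force: 28.6
```

Call:
{"op": "apply_moves", "data": {"rows": [[-0.4,[0,-0.005,0.008],0],[-0.4,[0,-0.005,0.014],0],[-0.4,[0,-0.005,0.014],0]]}}

```text
time: 12.05
ee_pos: [0.5495, -0.0434, 0.023]
tool_rot: [0.001, 0.819, 0.573, 0.001]
wrist_force: [-5.5, 1.1, 20.2]
grip_width: 0.742
grip_force: 29.4
```

Call:
{"op": "apply_moves", "data": {"rows": [[0.3,[0,0,-0.008],0],[0.6,[0,0,-0.008],0],[1,[0,0,-0.008],0],[1,[0,0,-0.008],0],[1,[0,0,-0.008],0],[1,[0,0,-0.3],0],[1,[0,0,-0.7],0],[1,[0,0,-0.9],0],[1,[0,0,-1],0],[1,[0,0,-1],0]]}}

```text
time: 13.3
ee_pos: [0.5492, -0.0433, 0.1722]
tool_rot: [0.001, 0.819, 0.573, 0.001]
wrist_force: [-0.6, 0.0, -0.4]
grip_width: 0.998
grip_force: 0.0
```

```bash
cat >> h.py <<'E'
def to(s,x,y,psi=None):
    p=s["ee_pos"];a=2*np.arctan2(s["tool_rot"][2],s["tool_rot"][1])
    r=np.array([[np.cos(a),np.sin(a)],[np.sin(a),-np.cos(a)]])@(np.array([x,y])-p[:2])/.15
    t=0 if psi is None else ((a-psi+np.pi)%(2*np.pi)-np.pi)/np.pi
    print("psi",round(a,4),"z",round(p[2],4),"row",r.round(3),"turn",round(t,4))
E
python3 - <<'E'
from h import *
f,s=wrist("w9");print(s["ee_pos"])
to(s,.690,-.0345,np.pi/2-.11)
# coffee (brown disc) in hsv
h=cv2.cvtColor(f["image"],cv2.COLOR_RGB2HSV)
m=cv2.inRange(h,(5,130,20),(18,255,140))
n,l,st,c=cv2.connectedComponentsWithStats(m)
for i in np.argsort(-st[1:,4])[:5]+1: print(st[i],c[i],px2w(f,c[i],.018+.042))
E
```

```text
[ 0.54922783 -0.04329655  0.17218235]
psi 1.2207 z 0.1722 row [0.377 0.861] turn -0.0764
[ 130  102  190  170 7860] [200.85267176 170.0105598 ] [ 0.50504485 -0.01082526  0.06      ]
[ 183  284  124   55 1916] [252.00156576 318.62526096] [ 0.49218544 -0.19733597  0.06      ]
[ 227  162   49   47 1833] [251.02291326 184.6721222 ] [ 0.54756724 -0.04265787  0.06      ]
[342   0  51  12 441] [366.93424036   4.49886621] [0.69939701 0.07560076 0.06      ]
[299 275  41  49 275] [322.29090909 308.31636364] [ 0.57490503 -0.21237839  0.06      ]
```

Call:
{"op": "apply_moves", "data": {"rows": [[1,[0.377,0.861,0],-0.076],[1,[0.377,0.861,0],-0.076],[1,[0.377,0.861,0],-0.076],[1,[0.377,0.861,0],-0.076],[1,[0.377,0.861,0.3],-0.076],[1,[0.377,0.861,0.65],-0.076],[1,[0.377,0.861,1],-0.076],[1,[0.377,0.861,1],-0.076],[-1,[0.377,0.861,1],-0.076],[-1,[0.377,0.861,1],-0.076],[-1,[0.377,0.861,1],-0.076],[-1,[0.377,0.861,1],-0.076]], "newtons": 35}}

```text
time: 14.85
ee_pos: [0.6905, -0.0346, 0.024]
tool_rot: [0.001, 0.745, 0.667, 0.001]
wrist_force: [-2.9, 0.4, 9.5]
grip_width: 0.574
grip_force: 34.3
```

```bash
python3 - <<'E'
from h import *
from plant import env
s=env.state();print(s["ee_pos"],s["grip_width"],s["grip_force"],s["wrist_force"])
to(s,.536,-.1475)
E
```

```text
[ 0.69052145 -0.03457291  0.02398191] 0.5742146076984093 34.29672832513461 [-2.92139697  0.44835572  9.49813277]
psi 1.4595 z 0.024 row [-0.863 -0.94 ] turn 0
```

Call:
{"op": "apply_moves", "data": {"rows": [[-1,[0,0,-0.2],0],[-1,[0,0,-0.5],0],[-1,[-0.1,-0.1,-0.667],0],[-1,[-0.35,-0.38,-0.667],0],[-1,[-0.6,-0.65,-0.667],0],[-1,[-0.8,-0.88,-0.667],0],[-1,[-0.865,-0.934,-0.667],0],[-1,[-0.865,-0.934,-0.667],0],[-1,[-0.865,-0.934,-0.4],0],[-1,[-0.865,-0.934,-0.15],0],[-1,[-0.865,-0.934,-0.09],0],[-1,[-0.865,-0.934,-0.09],0]]}}

```text
time: 16.35
ee_pos: [0.5365, -0.147, 0.0353]
tool_rot: [-0.0, 0.745, 0.667, -0.0]
wrist_force: [0.3, -0.6, -2.1]
grip_width: 0.569
grip_force: 36.3
```

Call:
{"op": "apply_moves", "data": {"rows": [[-1,[0,0,0.01],0],[-1,[0,0,0.015],0],[-1,[0,0,0.015],0]]}}

```text
time: 16.73
ee_pos: [0.537, -0.1476, 0.0341]
tool_rot: [0.001, 0.745, 0.667, 0.001]
wrist_force: [-4.4, 3.6, 16.0]
grip_width: 0.571
grip_force: 36.9
```

Call:
{"op": "apply_moves", "data": {"rows": [[0.4,[0,0,-0.006],0],[1,[0,0,-0.006],0],[1,[0,0,-0.006],0],[1,[0,0,-0.006],0],[1,[0,0,-0.3],0],[1,[0,0,-0.6],0],[1,[0,0,-1],0],[1,[0,0,-1],0],[1,[0,0,-1],0]]}}

```text
time: 17.85
ee_pos: [0.5357, -0.1477, 0.1823]
tool_rot: [-0.0, 0.745, 0.667, -0.0]
wrist_force: [-0.2, -1.1, -0.8]
grip_width: 1.002
grip_force: 0.0
```

```bash
python3 - <<'E'
from h import *
f,s=wrist("w10")
to(s,.702,.102,np.pi-.11)
g=cv2.cvtColor(f["image"],cv2.COLOR_RGB2GRAY)
cv2.imwrite("pics/w10.png",f["image"][:,:,::-1])
E
```

```text
psi 1.4595 z 0.1823 row [1.777 0.917] turn -0.5004
```

Call:
{"op": "apply_moves", "data": {"rows": [[1,[0.9,0.46,0],-0.25],[1,[0.9,0.46,0],-0.25],[1,[0.9,0.46,0],-0.25],[1,[0.9,0.46,0],-0.25],[1,[0.9,0.46,0],-0.25],[1,[0.9,0.46,0],-0.25]]}}

```text
time: 18.65
ee_pos: [0.6189, -0.0215, 0.182]
tool_rot: [-0.001, 0.435, 0.9, -0.0]
wrist_force: [0.7, 0.1, 0.1]
grip_width: 1.003
grip_force: 0.0
```

```bash
python3 - <<'E'
from h import *
f,s=wrist("w11");print(s["ee_pos"])
to(s,.702,.102,np.pi-.11)
T=pickle.load(open("f0.pkl","rb"))["top"]
# lid: darkest compact blob near predicted place, in wrist and in top view
for F in(f,T):
    c0=proj(F,[[.702,.102,.115]])[0]
    g=cv2.cvtColor(F["image"],cv2.COLOR_RGB2GRAY);m=(g<60).astype(np.uint8)
    n,l,st,c=cv2.connectedComponentsWithStats(m)
    i=l[int(c0[1]),int(c0[0])];print(c0,i,st[i],c[i])
    x,y,w,h,_=st[i];print("centre",px2w(F,[x+w/2-.5,y+h/2-.5],.115))
E
```

```text
[ 0.61892952 -0.02151323  0.18203911]
psi 2.2412 z 0.182 row [0.301 0.946] turn -0.2516
[423.79608017 145.54093313] 6 [ 379  112  133   87 5592] [443.78898426 155.31723891]
centre [0.72190377 0.1078503  0.115     ]
[257.64936851 140.75478186] 86 [246 130  23  23 327] [256.28746177 140.34862385]
centre [0.70134191 0.10372017 0.115     ]
```

Call:
{"op": "apply_moves", "data": {"rows": [[1,[0.306,0.95,0],-0.252],[1,[0.306,0.95,0],-0.252],[1,[0.306,0.95,0],-0.252],[1,[0.306,0.95,0],-0.252],[1,[0.306,0.95,0],-0.252],[1,[0.306,0.95,0],-0.252]]}}

```text
time: 19.45
ee_pos: [0.702, 0.1032, 0.1825]
tool_rot: [-0.0, 0.054, 0.999, -0.0]
wrist_force: [-0.6, 0.5, 0.6]
grip_width: 1.0
grip_force: 0.0
```

```bash
python3 - <<'E'
from h import *
f,s=wrist("w12");print(s["ee_pos"])
to(s,.702,.103,np.pi-.11)
c0=proj(f,[[.702,.103,.115]])[0];print(c0)
g=cv2.cvtColor(f["image"],cv2.COLOR_RGB2GRAY)
m=(g<70).astype(np.uint8);n,l,st,c=cv2.connectedComponentsWithStats(m)
i=l[int(c0[1]),int(c0[0])];print(i,st[i],c[i]);x,y,w,h,_=st[i];print(px2w(f,[x+w/2-.5,y+h/2-.5],.115))
r=g[int(c0[1]),::8];print(r);print(g[::8,int(c0[0])])
E
```

```text
[0.70195522 0.10319544 0.1825377 ]
psi 3.0336 z 0.1825 row [-0.    -0.001] turn 0.0006
[251.53090704 197.54547023]
18 [ 216  156   68   76 4089] [249.86035706 194.18561996]
[0.69818128 0.10164719 0.115     ]
[233 208 208 202 201 222 225 208 191 191 199 212 205 201 196 195 210 219
 234 238 234 230 233 231 229 129 112  64  57  53  48  45  44  44  47  48
  89  92  97 164 173 186 194 237 214 193 173 154  53  48  43  37  33  51
  51  49  49  47  47  49  46  48  48  47]
[ 46  36  35  44  53  54  54  65 123 130 120 112 122 128 126 114 118  97
  90  89  64  44  44  44  45  44  48  48  51  79 100 116 186 172 162 163
 184 190 213 114  48  45  39  35  30  27  24  22]
```

Call:
{"op": "apply_moves", "data": {"rows": [[1,[0.01,0,0.3],0],[1,[0.01,0,0.6],0],[1,[0.01,0,0.76],0],[1,[0.01,0,0.76],0],[0.5,[0.01,0,0.76],0],[0,[0.01,0,0.76],0],[0,[0.01,0,0.76],0],[0,[0.01,0,0.76],0],[0,[0.01,0,0.76],0]], "newtons": 60}}

```text
time: 20.62
ee_pos: [0.7017, 0.1032, 0.071]
tool_rot: [0.002, 0.053, 0.999, -0.0]
wrist_force: [-1.3, -2.8, 5.6]
grip_width: 0.718
grip_force: 61.6
```

```bash
python3 - <<'E'
from h import *
from plant import env
s=env.state();print(s["grip_width"]*85,s["grip_force"],s["wrist_force"])
to(s,.4325,-.2435)
E
```

```text
61.00833680179728 61.63074517979112 [-1.2813741  -2.83102897  5.61832079]
psi 3.0357 z 0.071 row [ 1.54  -2.488] turn 0
```

Call:
{"op": "apply_moves", "data": {"rows": [[0,[0,0,-0.15],0],[0,[0,0,-0.4],0],[0,[0,0,-0.7],0],[0,[0,0,-0.95],0],[0,[0.1,-0.2,-0.95],0],[0,[0.3,-0.5,-0.95],0],[0,[0.45,-0.75,-0.95],0],[0,[0.5,-0.85,-0.95],0],[0,[0.5,-0.85,-0.95],0]]}}

```text
time: 21.75
ee_pos: [0.6126, -0.0159, 0.2122]
tool_rot: [0.001, 0.053, 0.999, 0.0]
wrist_force: [0.1, 1.1, -3.4]
grip_width: 0.712
grip_force: 64.0
```

Call:
{"op": "apply_moves", "data": {"rows": [[0,[0.1,-0.16,0],0],[0,[0.3,-0.5,0],0],[0,[0.45,-0.75,0],0],[0,[0.52,-0.82,0],0],[0,[0.52,-0.82,0],0]]}}

```text
time: 22.38
ee_pos: [0.5225, -0.1292, 0.2115]
tool_rot: [0.0, 0.053, 0.999, 0.0]
wrist_force: [0.4, 1.4, -4.4]
grip_width: 0.714
grip_force: 63.9
```

Call:
{"op": "apply_moves", "data": {"rows": [[0,[0.1,-0.16,0],0],[0,[0.3,-0.5,0],0],[0,[0.45,-0.75,0],0],[0,[0.52,-0.82,0],0],[0,[0.52,-0.82,0],0]]}}

```text
time: 23.0
ee_pos: [0.4322, -0.2433, 0.2113]
tool_rot: [0.0, 0.053, 0.999, 0.0]
wrist_force: [0.0, 0.2, -3.5]
grip_width: 0.711
grip_force: 64.3
```

```bash
python3 - <<'E'
from h import *
f,s=wrist("w13");print(s["ee_pos"],s["grip_width"]*85,s["grip_force"],s["wrist_force"])
to(s,.4325,-.2435,np.pi-.11)
T=__import__("plant").cams.grab_frame("top");pickle.dump(T,open("t13.pkl","wb"))
h=cv2.cvtColor(T["image"],cv2.COLOR_RGB2HSV)
c=proj(T,[[.537,-.1475,.09],[.5485,-.0447,.06],[*s["ee_pos"][:2],.2]]);print(c)
E
```

```text
[ 0.43224178 -0.24327026  0.21125312] 60.46077963717803 64.3363463611604 [ 0.00930102  0.16804194 -3.54949403]
psi 3.0363 z 0.2113 row [-0.002 -0.001] turn 0.0015
[[350.86394763 203.14016102]
 [310.8013829  200.24216799]
 [405.25105697 242.68040094]]
```

Call:
{"op": "apply_moves", "data": {"rows": [[0,[0,0,0.3],0],[0,[0,0,0.6],0],[0,[0,0,0.78],0],[0,[0,0,0.83],0],[0,[0,0,0.845],0],[0,[0,0,0.845],0]]}}

```text
time: 23.85
ee_pos: [0.4324, -0.2437, 0.0853]
tool_rot: [0.001, 0.052, 0.999, -0.0]
wrist_force: [-0.2, -0.1, -3.1]
grip_width: 0.712
grip_force: 64.5
```

Call:
{"op": "apply_moves", "data": {"rows": [[0,[0,0,0.008],0],[0,[0,0,0.016],0],[0,[0,0,0.016],0]]}}

```text
time: 24.22
ee_pos: [0.4324, -0.244, 0.083]
tool_rot: [0.001, 0.053, 0.999, -0.0]
wrist_force: [-1.6, 0.8, 8.1]
grip_width: 0.715
grip_force: 64.7
```

Call:
{"op": "apply_moves", "data": {"rows": [[0.5,[0,0,0],0],[0.7,[0,0,0],0],[1,[0,0,0],0],[1,[0,0,0],0],[1,[0,0,-0.2],0],[1,[0,0,-0.5],0],[1,[0,0,-0.8],0],[1,[0,0,-0.8],0]]}}

```text
time: 25.22
ee_pos: [0.4328, -0.2444, 0.2048]
tool_rot: [0.002, 0.052, 0.999, -0.001]
wrist_force: [-0.5, -0.2, 0.5]
grip_width: 1.002
grip_force: 0.0
```

```bash
python3 - <<'E'
from h import *
f,s=wrist("w14")
to(s,.3715,.234,np.pi/2-.09)
c=pickle.load(open("f0.pkl","rb"))["top"]
h=cv2.cvtColor(c["image"],cv2.COLOR_RGB2HSV)
m=cv2.inRange(h,(20,120,100),(35,255,255));m[:, :180]=0;m[:255]=0;m[275:]=0;m[:,245:]=0
y,x=np.nonzero(m);P=np.array([px2w(c,[a,b],.006)[:2] for a,b in zip(x,y)])
mu=P.mean(0);u=np.linalg.svd(P-mu)[2][0];pr=(P-mu)@u
print(len(P),mu,np.arctan2(-u[0]*np.sign(u[1]),abs(u[1])),pr.min(),pr.max())
E
```

```text
psi 3.0367 z 0.2048 row [0.74  3.129] turn 0.4953
105 [0.37478521 0.25610096] -0.08948336384171049 -0.05143185821828326 0.04780857325648306
```

Call:
{"op": "apply_moves", "data": {"rows": [[1,[0.24,1,0],0],[1,[0.24,1,0],0],[1,[0.24,1,0],0],[1,[0.24,1,0],0]]}}

```text
time: 25.78
ee_pos: [0.4106, -0.0887, 0.2012]
tool_rot: [-0.001, 0.051, 0.999, 0.0]
wrist_force: [0.3, -1.2, -0.4]
grip_width: 0.998
grip_force: 0.0
```

Call:
{"op": "apply_moves", "data": {"rows": [[1,[0.24,1,0],0],[1,[0.24,1,0],0],[1,[0.24,1,0],0],[1,[0.24,1,0],0]]}}

```text
time: 26.28
ee_pos: [0.3911, 0.0633, 0.2013]
tool_rot: [-0.001, 0.051, 0.999, 0.0]
wrist_force: [1.1, -0.4, -1.0]
grip_width: 0.997
grip_force: 0.0
```

Call:
{"op": "apply_moves", "data": {"rows": [[0,[0.24,1,0],0.495],[0,[0.24,1,0],0.495],[-0.3,[0.24,1,0],0.495],[-0.3,[0.24,1,0],0.495],[-0.3,[0.24,1,0],0.495],[-0.3,[0.24,1,0],0.495],[-0.3,[0.24,1,0],0.495],[-0.3,[0.24,1,0],0.495],[-0.3,[0.24,1,0],0.495],[-0.3,[0.24,1,0],0.495]], "newtons": 25}}

```text
time: 27.52
ee_pos: [0.372, 0.2143, 0.2014]
tool_rot: [-0.0, 0.738, 0.675, -0.0]
wrist_force: [-0.4, 0.5, -1.1]
grip_width: 0.351
grip_force: 0.0
```

```bash
python3 - <<'E'
from h import *
f,s=wrist("w15");print(s["ee_pos"],s["grip_width"])
h=cv2.cvtColor(f["image"],cv2.COLOR_RGB2HSV)
m=cv2.inRange(h,(20,150,120),(35,255,255))
n,l,st,c=cv2.connectedComponentsWithStats(m)
for i in np.argsort(-st[1:,4])[:3]+1:
    y,x=np.nonzero(l==i);P=np.array([px2w(f,[a,b],.006)[:2] for a,b in zip(x,y)])
    mu=P.mean(0);u=np.linalg.svd(P-mu,full_matrices=False)[2][0];u*=np.sign(u[1]);pr=(P-mu)@u
    print(st[i],mu,u,pr.min(),pr.max(),"mid",mu+u*((pr.min()+pr.max())/2-.024))
to(s,.372,.232,np.pi/2-.09)
E
```

```text
[0.37204333 0.21433785 0.20144289] 0.3514331803682448
[249  97   6  79 440] [0.37412266 0.25710664] [0.08390238 0.99647398] -0.04992214306647524 0.04883379438615951 mid [0.37206334 0.23264901]
[307 227  10  11  85] [0.44707357 0.11779348] [-0.30910189  0.95102893] -0.009071853061937493 0.009268292621079902 mid [0.45446166 0.0950622 ]
psi 1.4811 z 0.2014 row [ 0.117 -0.011] turn 0.0001
```

Call:
{"op": "apply_moves", "data": {"rows": [[-0.3,[0.12,-0.011,0.3],0],[-0.3,[0.12,-0.011,0.7],0],[-0.3,[0.12,-0.011,1],0],[-0.3,[0.12,-0.011,1],0]]}}

```text
time: 28.08
ee_pos: [0.3697, 0.2323, 0.0501]
tool_rot: [-0.001, 0.737, 0.676, -0.003]
wrist_force: [-0.8, -0.0, 1.0]
grip_width: 0.348
grip_force: 0.0
```

Call:
{"op": "apply_moves", "data": {"rows": [[-0.3,[0,0,0.2],0],[-0.3,[0,0,0.36],0],[-0.3,[0,0,0.43],0],[-0.3,[0,0,0.43],0],[-0.3,[0,0,0.43],0]]}}

```text
time: 28.7
ee_pos: [0.3722, 0.2337, -0.0114]
tool_rot: [0.0, 0.738, 0.675, 0.001]
wrist_force: [-0.4, 0.6, -0.6]
grip_width: 0.352
grip_force: 0.0
```

Call:
{"op": "apply_moves", "data": {"rows": [[-0.3,[0,0,0.023],0],[-0.5,[0,0,0.023],0],[-0.65,[0,0,0.023],0],[-0.8,[0,0,0.023],0],[-1,[0,0,0.023],0],[-1,[0,0,0.023],0],[-1,[0,0,0.023],0]], "newtons": 25}}

```text
time: 29.58
ee_pos: [0.3732, 0.2342, -0.0133]
tool_rot: [0.001, 0.738, 0.675, 0.002]
wrist_force: [-8.9, -3.5, 54.9]
grip_width: 0.108
grip_force: 33.2
```

Call:
{"op": "apply_moves", "data": {"rows": [[-1,[0,0,-0.1],0],[-1,[0,0,-0.4],0],[-1,[0,0,-0.8],0],[-1,[-0.3,0,-0.8],0.006],[-1,[-0.6,0,-0.8],0.006],[-1,[-0.9,0,-0.8],0.006],[-1,[-0.9,0,-0.8],0.006],[-1,[-0.9,0,-0.8],0.006]]}}

```text
time: 30.58
ee_pos: [0.3596, 0.0992, 0.1043]
tool_rot: [0.0, 0.744, 0.668, 0.0]
wrist_force: [0.0, -0.4, -0.4]
grip_width: 0.1
grip_force: 24.8
```

```bash
python3 - <<'E'
from h import *
f,s=wrist("w16");print(s["ee_pos"],s["grip_width"],s["grip_force"])
to(s,.4555,-.0345,np.pi/2-.11)
h=cv2.cvtColor(f["image"],cv2.COLOR_RGB2HSV)
m=cv2.inRange(h,(20,150,100),(35,255,255))
n,l,st,c=cv2.connectedComponentsWithStats(m)
i=np.argmax(st[1:,4])+1
y,x=np.nonzero(l==i);zz=s["ee_pos"][2]+.02
P=np.array([px2w(f,[a,b],zz)[:2] for a,b in zip(x,y)])
mu=P.mean(0);u=np.linalg.svd(P-mu,full_matrices=False)[2][0];u*=np.sign(u[1]);pr=(P-mu)@u
print(st[i],mu,u,pr.min(),pr.max(),"mid",mu+u*(pr.max()-.075))
# the placed ones, top view
T=__import__("plant").cams.grab_frame("top");pickle.dump(T,open("t16.pkl","wb"))
h=cv2.cvtColor(T["image"],cv2.COLOR_RGB2HSV)
for n_,p in(("shaker",[.537,-.1475,.08]),("honeylid",[.4325,-.2435,.127]),("coffee",[.5485,-.0447,.06])):
    q=proj(T,[p])[0].astype(int);print(n_,q,h[q[1],q[0]])
E
```

```text
[0.35957468 0.09916921 0.10434246] 0.0995099818113275 24.776454269886017
psi 1.4621 z 0.1043 row [-0.816  0.732] turn 0.0004
[ 244  103   18  186 3003] [0.36183989 0.12629308] [0.10683073 0.99427722] -0.05663318885697474 0.04619182081984535 mid [0.35876229 0.09764976]
shaker [349 203] [ 18   5 233]
honeylid [392 241] [ 9 40 64]
coffee [310 200] [ 12 159 146]
```

Call:
{"op": "apply_moves", "data": {"rows": [[-1,[-0.3,0.2,0],0],[-1,[-0.6,0.5,0],0],[-1,[-0.806,0.732,0],0],[-1,[-0.806,0.732,0],0],[-1,[-0.806,0.732,0.2],0],[-1,[-0.806,0.732,0.45],0],[-1,[-0.806,0.732,0.6],0],[-1,[-0.806,0.732,0.675],0],[-1,[-0.806,0.732,0.675],0]]}}

```text
time: 31.8
ee_pos: [0.4552, -0.0323, 0.0027]
tool_rot: [-0.0, 0.744, 0.668, -0.0]
wrist_force: [-0.9, 0.8, -0.3]
grip_width: 0.101
grip_force: 24.8
```

Call:
{"op": "apply_moves", "data": {"rows": [[-1,[0,0,0.01],0],[-1,[0,0,0.02],0],[-1,[0,0,0.02],0]]}}

```text
time: 32.17
ee_pos: [0.4556, -0.0331, 0.0001]
tool_rot: [0.0, 0.744, 0.668, 0.0]
wrist_force: [0.0, 0.5, 0.1]
grip_width: 0.103
grip_force: 24.8
```

Call:
{"op": "apply_moves", "data": {"rows": [[-1,[0,0,0.006],0],[-1,[0,0,0.012],0],[-1,[0,0,0.012],0]]}}

```text
time: 32.55
ee_pos: [0.4556, -0.0332, -0.0012]
tool_rot: [0.0, 0.744, 0.668, 0.0]
wrist_force: [-5.0, 0.8, 19.4]
grip_width: 0.102
grip_force: 35.9
```

Call:
{"op": "apply_moves", "data": {"rows": [[-0.75,[0,0,-0.004],0],[-0.7,[0,0,-0.004],0],[-0.6,[0,0,-0.004],0],[-0.4,[0,0,-0.004],0],[-0.3,[0,0,-0.004],0],[-0.3,[0,0,-0.004],0],[-0.3,[0,0,-0.1],0],[-0.3,[0,0,-0.4],0],[-0.3,[0,0,-0.9],0],[-0.3,[0,0,-1],0],[-0.3,[0,0,-1],0]]}}

```text
time: 33.92
ee_pos: [0.4565, -0.0334, 0.1498]
tool_rot: [0.002, 0.744, 0.668, 0.001]
wrist_force: [0.4, -0.4, -0.9]
grip_width: 0.351
grip_force: 0.0
```

Call:
{"op": "apply_moves", "data": {"rows": [[-0.3,[0.5,-0.8,-0.3],0],[-0.3,[0.7,-0.8,-0.5],0],[-0.3,[1,-0.8,-0.5],0],[-0.3,[1,-0.8,-0.5],0],[-0.3,[1,-0.8,-0.5],0]]}}

```text
time: 34.55
ee_pos: [0.3517, 0.1302, 0.2226]
tool_rot: [-0.0, 0.743, 0.669, -0.0]
wrist_force: [-0.1, 0.1, -0.6]
grip_width: 0.351
grip_force: 0.0
```

```bash
python3 - <<'E'
from h import *
from plant import cams
T=cams.grab_frame("top");pickle.dump(T,open("tf.pkl","wb"))
cv2.imwrite("pics/final.png",cv2.resize(T["image"][125:275,220:415,::-1],None,fx=4,fy=4,interpolation=cv2.INTER_CUBIC))
S=lambda P:((proj(T,P)-[220,125]+.5)*4-.5).round()
print("predicted shaker,honey,cup",S([[.538,-.149,.092],[.4325,-.2435,.127],[.5485,-.0447,.076]]))
h=cv2.cvtColor(T["image"],cv2.COLOR_RGB2HSV);m=cv2.inRange(h,(22,150,120),(35,255,255));m[:190]=0;m[:,:250]=0
y,x=np.nonzero(m);P=np.array([px2w(T,[a,b],.018)[:2] for a,b in zip(x,y)]);mu=P.mean(0);u=np.linalg.svd(P-mu,full_matrices=False)[2][0];u*=np.sign(u[1]);pr=(P-mu)@u
print(len(P),mu,u,pr.min(),pr.max(),"thermo mid",mu-u*.024)
E
```

```text
predicted shaker,honey,cup [[528. 312.]
 [693. 469.]
 [369. 300.]]
91 [ 0.45801313 -0.01058409] [0.10673487 0.99428752] -0.049110414461510835 0.05129121886534971 thermo mid [ 0.45545149 -0.03444699]
```

View pics/final.png

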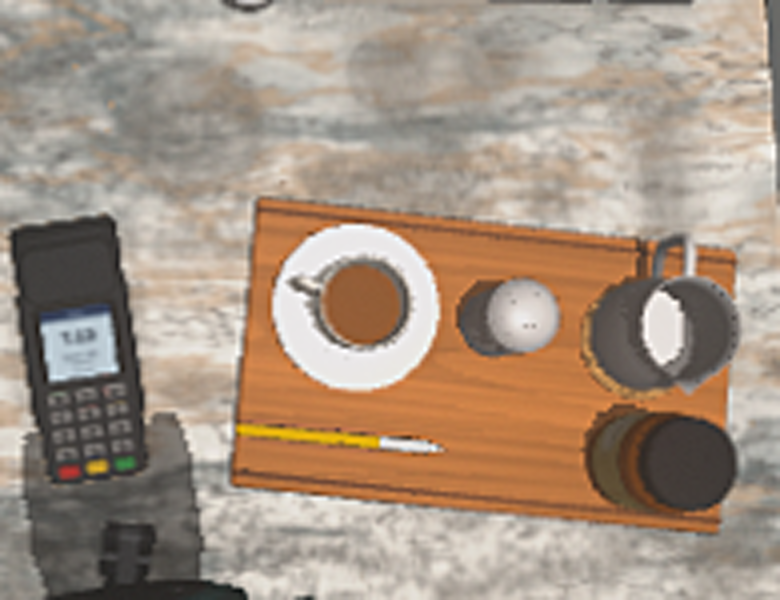

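Cup on the saucer (363,303), shaker (523,315), honey lid (688,463) and the thermometer from (238,430) to (443,449) are all upright and within a few mm of target.

```bash
python3 -c "
from plant import job
print(job.finish_job())"
```

```text
the job is handed in; nothing more can be done
None
```

The board is set and handed in: the last top view showed the cup on its saucer, the shaker, honey jar and thermometer all in place and upright within a few mm of target, but `finish_job` returned no verdict.

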